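# Butt a gusset plate against its stops and pin it to the welding slab

### The job

Slide the loose gusset plate flat across the welding slab until its long straight edge is butted against the two far stop discs and its end against the third disc. Then take the longer of the two locating pins from the rack and put it through the plate's bolt hole at the clipped corner next to the end stop, down into the slab's bore until its head sits fully home on the plate. Let go of it, and leave the shorter pin, the nut, the standing bolt and the torch stand undisturbed.

Things in the scene. Friction and masses are not known exactly. Their poses are not given: they have to be found in the camera images.
- slab: fixed dark steel welding slab 350 x 350 x 25 mm lying on the bench, 13.5 mm bores on a 50 mm grid all over it. Origin: centre of its underside; its x and y axes run along its sides, z up; its top is 25 mm above the bench. It starts turned up to 0.3 rad. Only the bore at point bore takes the pin.
- stop_far_left (a point): foot (on the slab's top) of a fixed steel stop disc, 50 mm diameter and 16 mm high, with a 4 mm screw boss on it: 100 mm along slab x and +50 mm along slab y from the slab's centre
- stop_far_right (a point): foot of the second, same stop disc: +100 mm along slab x, -50 mm along slab y. The plate's long edge rests against these two discs when home.
- stop_end (a point): foot of the third, same stop disc: +50 mm along slab x, +100 mm along slab y. The plate's +y end rests against this disc when home.
- plate_home (a point): point on the slab's top (25 mm along slab x from its centre) where the gusset's origin lies when the gusset touches all three discs, its axes then parallel to the slab's
- bore (a point): mouth of the pin's bore in the slab's top: 13.5 mm diameter, straight through the 25 mm slab, at slab x 0, y +50 mm; hidden under the plate at first, below the plate's pin hole when the plate is home
- gusset: loose bright steel plate 100 (x) x 150 (y) x 8 mm, 0.7 to 1 kg, too wide to grip, lying on the slab short of the stops, turned up to 0.45 rad. Origin: centre of its underside. Its +x long edge is straight; both corners of its -x edge are clipped by 22 mm at 45 degrees, so that edge is straight over the middle 106 mm and its ends over x -28 to +50. Four 14 mm holes at x +-25, y +-50 mm.
- gusset_hole (a point): upper mouth of the gusset's pin hole, 14 mm diameter, through: at gusset x -25, y +50 mm, on its top face (8 mm up)
- pin_rack: fixed dark steel block 160 (x) x 46 (y) x 34 mm on the bench beside the slab, with three 13 mm holes 22 mm deep, in a row along its x axis at -50, 0 and +50 mm. Origin: centre of its underside.
- long_pin: loose steel locating pin to use, 0.11 kg, upright in either outer hole of the rack (leaning up to 0.05 rad). From its origin at the tip: 6 mm tapered nose (6 mm at the tip), 12 mm shank to 32 mm, round knurled head 24 mm across from 32 to 58 mm; z points up. In the rack its head's underside is 10 mm above the rack's top; home, that sits on the plate and the tip is 24 mm below the slab's top.
- pin_head (a point): centre of the long pin's top face, 58 mm above its tip
- short_pin: loose shorter pin, same head, 16 mm shank, its head sitting on the rack's top in the other outer hole. Origin at its tip. Leave it.
- nut: loose hexagon nut 30 mm across flats, 16 mm high, lying on the slab near its left side. Origin: centre of its underside. Leave it.
- bolt: loose hexagon bolt standing on its head on the slab near its far right corner: head 24 mm across flats, 10 mm high, shank 16 mm, 50 mm high in all. Origin: centre of its underside. Leave it standing.
- torch_stand: loose torch stand, 1.6 kg, on the bench to the right of the slab: round base 90 mm across, 22 mm high, post 32 x 44 mm to 172 mm high, and a yellow cradle that reaches 130 mm out along its own -x at 145 to 240 mm height. Origin: centre of its underside. Leave it.
- post_clamp: fixed post clamp standing in a slab bore at slab x -150, y +100 mm: post 24 mm in diameter (collars to 36 mm), 130 mm high, with an arm along its own x to 90 mm at 94 to 116 mm height and a screw with a cross handle up to 156 mm. Origin: foot of the post on the slab's top. It is only in the way.
Mind the look-alikes: they are no part of the job. What is shaped like the long_pin but orange or purple is not meant.

How it is judged:
By the outcome, as a careful person would: the job done as asked, in the order asked, and still so for the second after the job is handed in, with the robot touching nothing.
It also fails if it takes over 72 s, if anything falls off the work surface, if the arm or the gripper's body presses on something with over 40 N, if the wrist force passes 120 N, or if a joint passes its speed limit or range.

### The arm

A 6-joint arm with a two-finger parallel gripper is mounted at the origin on the work surface. World frame = base frame: x ahead of the robot, y to its left, z up, the work surface at z = 0. Lengths are in m, angles in rad, forces in N, time in s.
With the tool pointing down it reaches from about 0.425 to 0.925 m from the base axis. Payload 12.5 kg.
Tool frame: the origin (TCP) lies midway between the tips of the shut fingers; the grasp point (between the pads) lies 19 mm behind it (arm.tcp_to_grasp is the distance from the TCP to the grasp point, in m); z points along the fingers, y is the direction in which the jaws open and shut (so a half turn about z gives the same grasp; the last joint's range is limited). The gripper opens to 85 mm and grips with 20 to 120 N. Pads are 22 mm wide; open, the fingers measure 114 mm over their backs; the gripper's body (76 mm by 85 mm) begins 54 mm behind the grasp point. The pads swing forward as they close: fully open they stand 13 mm farther back than shut.
Start: joints at [-1.273, 0.491, 1.559, -0, 1.092, -0.106], TCP at [0.246, -0.575, 0.231] pointing down, gripper open.
Joint ranges: [-3.1, 3.1], [-0.84, 2.19], [0.05, 2.79], [-1.13, 4.28], [0.06, 2.93], [-2.69, 2.69]. Speed limits (rad/s): [2.22, 2.22, 2.79, 3.14, 3.14, 3.14].

### API

Orientations are given as a rotation vector (axis times angle).
In Python, from plant import arm gives the robot as it stands.
- The arm moves only by the tool send_rows, never from a script. Its argument "steps" is a list of rows, each an object of numbers: "dx", "dy", "dz": the shift along the world's x, y, z in mm; "roll": the turn about the world's z in degrees. In form: [{"dx": .., "dy": .., "dz": .., "roll": ..}, ...]. A call has 1 to 5 rows; each row is the pose to reach, as a shift and turn from the pose measured when the call began; what a row does not reach only later rows make up. A row lasts 1/8 s, in which the tool goes at most 62.5 mm and 10.7 degrees, less where a joint would pass 70% of its speed; a pose out of reach is approached as far as the arm can. A call with a gripper value outside its range is refused whole. "grip" is the opening, from -1 (shut) to 1 (fully open), set as the call begins (left out, the last holds). The fingers move at their own pace and stop on an object; "squeeze" is the grip in N (left out, the last holds). Time passes only in rows, so rows that repeat a pose let the fingers close. It gives the time, the measured TCP pose, the force and the opening at its end, in the units of the state.
- arm.state(): the state, without advancing time (a new reading comes with each control period).
- arm.camera(name): name is "side" or "top"; returns the picture (384x512x3 uint8, blue, green, red); there is no depth.
- arm.calibration(name): a dict with "intrinsics" (3x3 intrinsics, pixels), "world_from_camera" (4x4, takes a point from camera to world coordinates). Camera axes: x right, y down, z forward; pixel columns grow to the right and rows downward; lengths in m; the calibration is good to about 2 mm. A picture is of the moment at which its call begins. calibration takes no time and is no camera call.
- arm.sign_off(): hands the job in, once; it reports no verdict.
The state is a dict: "time_s": time; "joints": joint angles; "qvel": joint speeds; "joint_efforts": joint torques, N m; "position": TCP position; "tool_rot": TCP orientation; "contact_force": force on the tool from outside, world axes, zero at the start; "wrist_torque": the same for the moment, N m; "finger_gap": finger opening in m.
Only numpy, scipy, OpenCV 4.12 (cv2) and the standard library are available. Lean on these libraries where they do the work, as an engineer would, in place of code of your own. Each camera call takes 0.05 s, during which the arm holds its last target. There are 200 camera calls.

## Working session

There is one attempt and no reset: what is moved stays moved. The work goes in short steps, Python scripts to look and compute and a tool call to move; the robot and the scene stay as the last step left them, time stands still between calls to the robot, and variables do not carry over. Pictures are saved under pics/ and viewed, on a budget of 10 in all, crops included, one or two more only if the job needs it, and the job is handed in when it is done.

Besides the shell and the picture viewer there is one more tool, called after ">>>" by a JSON object that holds its "method" and its "body". send_rows: Moves the arm, as the interface text tells. Its arguments: {"type":"object","properties":{"steps":{"type":"array"},"grip":{"type":"number"},"squeeze":{"type":"number"}},"required":["steps"]}

```bash
mkdir -p pics; ls
python3 - <<'E'
from plant import arm
import cv2
for n in("top","side"):
    im=arm.camera(n);cv2.imwrite(f"pics/{n}0.png",im)
    c=arm.calibration(n);print(n,c["intrinsics"],c["world_from_camera"])
print(arm.state(),arm.tcp_to_grasp)
E
```

```text
pics
top [[405.77411319   0.         252.32572001]
 [  0.         405.77411319 190.68421528]
 [  0.           0.           1.        ]] [[ 0.00438067 -0.99741272  0.07175434  0.51701459]
 [-0.99979128 -0.0029366   0.0202183  -0.0547339 ]
 [-0.01995528 -0.07182793 -0.9972174   1.04381841]
 [ 0.          0.          0.          1.        ]]
side [[384.08966702   0.         254.37220396]
 [  0.         384.08966702 192.95375734]
 [  0.           0.           1.        ]] [[-0.72289668 -0.33517145  0.6042189  -0.06756941]
 [-0.69052861  0.38120582 -0.61469697  0.61479619]
 [-0.02430289 -0.86159284 -0.5070179   0.64633919]
 [ 0.          0.          0.          1.        ]]
{'time_s': 0.1, 'joints': array([-1.27255304e+00,  4.91444217e-01,  1.55940664e+00,  4.49133635e-05,
        1.09171158e+00, -1.05611650e-01]), 'qvel': array([ 0.00016194, -0.00191375, -0.00231559, -0.00135701,  0.00082442,
       -0.00047432]), 'joint_efforts': array([ 2.43432230e-03, -6.19448304e+01, -2.62026697e+01, -1.06767029e-04,
        2.92386649e-03, -8.12729979e-06]), 'position': array([ 0.24556513, -0.57450795,  0.23081415]), 'tool_rot': array([-3.07681833e+00, -6.29845322e-01,  8.41670329e-05]), 'contact_force': array([ 0.54887563, -0.93660851,  0.21946348]), 'wrist_torque': array([ 0.06677415, -0.0512596 , -0.01215496]), 'finger_gap': 0.08526202722332714} 0.0187
```

View pics/top0.png

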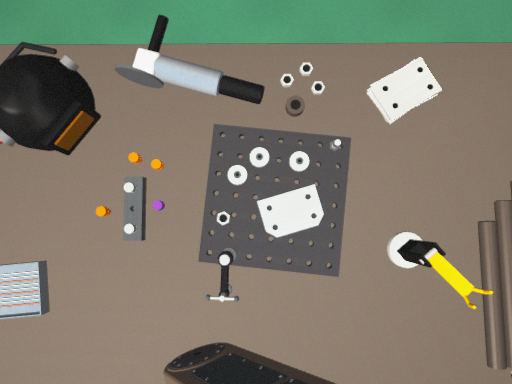

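View pics/side0.png

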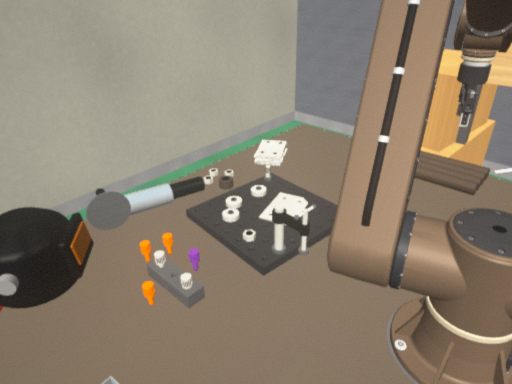

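```bash
cat > h.py <<'E'
from plant import arm
import cv2, numpy as np
def cal(n):
    c=arm.calibration(n); return c["intrinsics"],c["world_from_camera"]
def ray(n,uv,z):
    K,T=cal(n); uv=np.atleast_2d(np.array(uv,float))
    d=(np.linalg.inv(K)@np.c_[uv,np.ones(len(uv))].T).T@T[:3,:3].T
    o=T[:3,3]; return (o+d*((z-o[2])/d[:,2])[:,None])
def proj(n,p):
    K,T=cal(n); p=np.atleast_2d(p)
    q=(p-T[:3,3])@T[:3,:3]; q=q@K.T; return q[:,:2]/q[:,2:]
def white(im,t=150):
    return ((im.min(2)>t)&(im.max(2).astype(int)-im.min(2)<40)).astype(np.uint8)
def blobs(m,a0=15):
    cs,_=cv2.findContours(m,cv2.RETR_EXTERNAL,cv2.CHAIN_APPROX_NONE)
    return [c for c in cs if cv2.contourArea(c)>a0]
def rigid(A,B):
    A=np.array(A)[:,:2];B=np.array(B)[:,:2];a=A-A.mean(0);b=B-B.mean(0)
    th=np.arctan2((a[:,0]*b[:,1]-a[:,1]*b[:,0]).sum(),(a*b).sum())
    R=np.array([[np.cos(th),-np.sin(th)],[np.sin(th),np.cos(th)]])
    return th,R,B.mean(0)-R@A.mean(0)
E
python3 - <<'E'
from h import *
im=cv2.imread("pics/top0.png");m=white(im)
for c in blobs(m):
    (x,y),r=cv2.minEnclosingCircle(c);M=cv2.moments(c)
    if 110<x<345 and 120<y<290: print("top",round(x,1),round(y,1),round(r,1),cv2.contourArea(c),round(M['m10']/M['m00'],1),round(M['m01']/M['m00'],1),ray("top",(x,y),.041).round(4)[0], cv2.minAreaRect(c))
im2=cv2.imread("pics/side0.png")
for c in blobs(white(im2,130)):
    x,y,w,h=cv2.boundingRect(c)
    if 140<x<330 and 130<y<300: print("side",x,y,w,h)
for p in((129,187),(129,229)):
    for z in (.06,.07): print(p,z,proj("side",ray("top",p,z)).round(1),ray("top",p,z))
# enlarged crops
a=cv2.resize(im[120:285,110:350],None,fx=3.3,fy=3.3,interpolation=cv2.INTER_CUBIC)
cv2.imwrite("pics/c1.png",a[:600])
b=cv2.resize(im2[150:310,130:330],None,fx=3.75,fy=3.75,interpolation=cv2.INTER_CUBIC)
cv2.imwrite("pics/c2.png",b[:600])
E
```

```text
top 224.0 259.5 5.5 76.0 224.1 259.5 [0.4199 0.0343 0.041 ] ((224.0, 259.0), (10.0, 10.0), 0.0)
top 128.6 228.3 5.3 71.0 128.4 228.4 [0.4949 0.2718 0.041 ] ((128.5, 228.0), (9.0, 10.0), 0.0)
top 222.7 217.7 6.8 120.5 222.8 217.6 [0.5221 0.0384 0.041 ] ((223.0, 217.5), (13.0, 12.0), 90.0)
top 290.0 207.5 33.6 2328.5 291.0 211.0 [ 0.5479 -0.1275  0.041 ] ((291.1903991699219, 211.51768493652344), (40.94424057006836, 61.07899856567383), 73.49563598632812)
top 128.3 187.3 5.4 75.5 128.2 187.1 [0.5968 0.275  0.041 ] ((128.00001525878906, 187.00001525878906), (9.838699340820312, 9.838699340820312), 26.56505012512207)
top 236.9 174.5 10.0 287.0 236.9 174.5 [0.6294 0.0041 0.041 ] ((236.5, 174.5), (19.0, 19.0), 90.0)
top 298.8 160.8 10.2 296.5 298.8 160.7 [ 0.664  -0.1496  0.041 ] ((298.7500305175781, 160.75001525878906), (19.091880798339844, 19.798988342285156), 45.0)
top 258.9 156.7 10.1 287.5 258.9 156.6 [ 0.6741 -0.0504  0.041 ] ((259.5, 156.5), (19.0, 19.0), 90.0)
top 337.0 142.0 3.2 28.0 337.0 142.0 [ 0.7113 -0.2447  0.041 ] ((337.0000305175781, 142.00001525878906), (5.656853675842285, 5.656853675842285), 45.0)
side 180 272 13 18
side 154 250 12 18
side 301 236 6 16
side 243 229 13 13
side 274 224 10 27
side 222 195 20 28
side 259 192 56 33
side 250 185 17 12
side 224 169 10 8
side 203 168 15 17
side 253 139 35 39
(129, 187) 0.06 [[159.4 256.3]] [[0.59595734 0.26718823 0.06      ]]
(129, 187) 0.07 [[160.2 252.4]] [[0.59515493 0.26391606 0.07      ]]
(129, 229) 0.06 [[186.9 275.7]] [[0.49359153 0.26449026 0.06      ]]
(129, 229) 0.07 [[187.5 271.5]] [[0.49382961 0.26124551 0.07      ]]
```

View pics/c2.png

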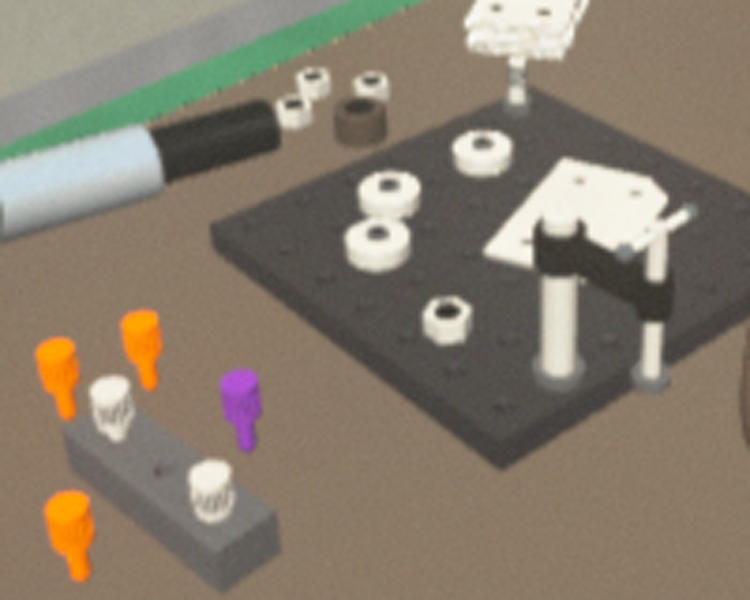

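View pics/c1.png

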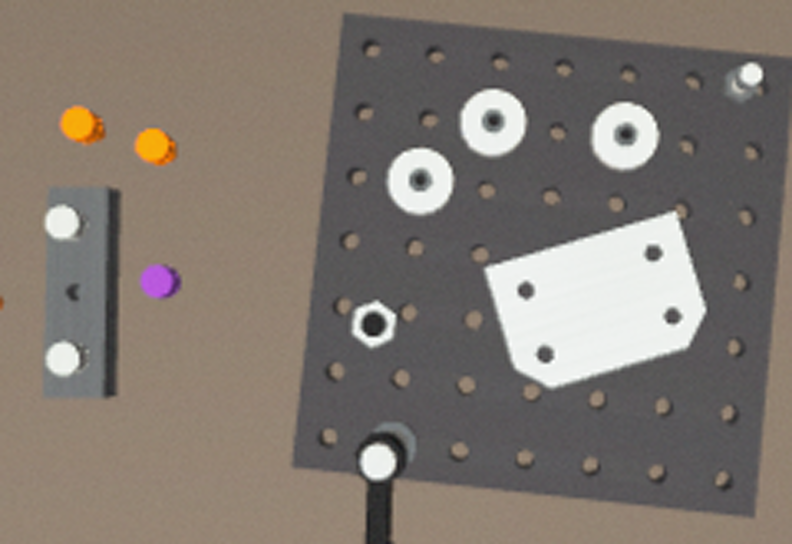

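Long pin: the far rack hole (top px 128,187; the side view shows its shank exposed below the head). The other pin is the short one. The plate lies short of the discs, turned counter-clockwise relative to the slab.

```bash
cat >> h.py <<'E'
HOL=np.array([[25,50],[25,-50],[-25,50],[-25,-50]])/1e3
def slab(im):
    B=[]
    cand=[c for c in blobs(white(im)) if 240<cv2.contourArea(c)<340]
    P=[ray("top",cv2.minEnclosingCircle(c)[0],.041)[0,:2] for c in cand]
    return P
def plate(im):
    c=max([c for c in blobs(white(im),1200) if 200<cv2.boundingRect(c)[0]<340 and cv2.boundingRect(c)[1]>110],key=cv2.contourArea)
    m=np.zeros(im.shape[:2],np.uint8);cv2.drawContours(m,[c],-1,1,-1)
    m=cv2.erode(m,np.ones((3,3)))
    g=255.-im.min(2); g=np.where((m>0)&(g>60),g-30,0)
    n,l,st,ce=cv2.connectedComponentsWithStats((g>0).astype(np.uint8))
    H=[]
    for i in range(1,n):
        if st[i,4]>=6:
            v,u=np.nonzero(l==i);w=g[v,u];H.append((np.average(u,weights=w),np.average(v,weights=w)))
    e=cv2.minAreaRect(c)
    return np.array(H),c,e
E
cat > fit.py <<'E'
from h import *
import sys
def slabpose(im):
    P=sorted(slab(im),key=lambda p:-p[1])  # by y desc: end, farleft, farright
    A=np.array([[50,100],[100,50],[100,-50]])/1e3
    th,R,t=rigid(A,P); return th,R,t,(A@R.T+t-np.array(P))*1e3
def platepose(im):
    H,c,e=plate(im); W=ray("top",H,.033)[:,:2]
    # order by approximate yaw: use slab-ish axes, x up
    best=None
    import itertools
    for p in itertools.permutations(range(len(W)),4):
        th,R,t=rigid(HOL,W[list(p)]); r=np.abs(HOL@R.T+t-W[list(p)]).max()
        if abs(th)<.7 and (best is None or r<best[0]): best=(r,th,R,t)
    return best
if __name__=="__main__":
    im=cv2.imread(sys.argv[1]); s=cv2.imread("pics/top0.png")
    th,R,t,res=slabpose(s); print("slab",th,t,"res mm",res.round(1).tolist())
    H,c,e=plate(im); print("holes",H.round(1).tolist())
    r,tp,Rp,q=platepose(im); print("plate yaw",tp,q,"res",r*1e3)
    print("plate in slab frame mm",((q-t)@R*1e3).round(1),"rel yaw deg",np.degrees(tp-th))
    print("area centroid slab mm",((ray("top",np.array(cv2.moments(c)['m10'])/1,.033)[:,:2] if 0 else ray("top",[[cv2.moments(c)['m10']/cv2.moments(c)['m00'],cv2.moments(c)['m01']/cv2.moments(c)['m00']]],.033)[:,:2]-t)@R*1e3).round(1))
    print("behind -x edge 20mm:",q+Rp@[-.082,0]," home",t+R@[.025,0],"bore",t+R@[0,.05],"clamp",t+R@[-.15,.1])
E
python3 fit.py pics/top0.png
```

```text
slab -0.10063411365330939 [ 0.56955834 -0.09009264] res mm [[-0.1, 0.3], [0.0, -0.0], [0.1, -0.2]]
holes [[307.5, 196.2], [268.9, 207.5], [313.4, 215.4], [274.7, 227.0]]
plate yaw 0.29207652638500675 [ 0.53817773 -0.13085163] res 0.22174039562261605
plate in slab frame mm [-27.1 -43.7] rel yaw deg 22.5006622440768
area centroid slab mm [[-25.9 -43.3]]
behind -x edge 20mm: [ 0.45965059 -0.15446283]  home [ 0.59443186 -0.09260425] bore [ 0.57458156 -0.04034561] clamp [0.43036368 0.02447108]
```

>>> {"method": "send_rows", "body": {"steps": [{"dx": 0,"dy": 0,"dz": 55,"roll": 0},{"dx": 0,"dy": 0,"dz": 110,"roll": 0},{"dx": 25,"dy": 50,"dz": 110,"roll": 0},{"dx": 50,"dy": 100,"dz": 110,"roll": 0},{"dx": 75,"dy": 150,"dz": 110,"roll": -6.4}], "grip": 0.3, "squeeze": 60}}

```text
time_s: 0.72
position: [0.3209, -0.4229, 0.3406]
tool_rot: [-3.107, -0.453, 0.0]
contact_force: [1.4, -0.0, -0.2]
finger_gap: 0.0554
```

>>> {"method": "send_rows", "body": {"steps": [{"dx": 25,"dy": 50,"dz": 0,"roll": 0},{"dx": 50,"dy": 100,"dz": 0,"roll": 0},{"dx": 75,"dy": 150,"dz": 0,"roll": 0},{"dx": 100,"dy": 200,"dz": 0,"roll": 0},{"dx": 125,"dy": 250,"dz": 0,"roll": 0}]}}

```text
time_s: 1.35
position: [0.4464, -0.1711, 0.3405]
tool_rot: [-3.107, -0.453, 0.0]
contact_force: [0.8, 0.1, -0.4]
finger_gap: 0.0556
```

>>> {"method": "send_rows", "body": {"steps": [{"dx": 12,"dy": 16,"dz": -60,"roll": 0},{"dx": 12,"dy": 16,"dz": -120,"roll": 0},{"dx": 12,"dy": 16,"dz": -180,"roll": 0},{"dx": 12,"dy": 16,"dz": -240,"roll": 0},{"dx": 12,"dy": 16,"dz": -297,"roll": 0}]}}

```text
time_s: 1.98
position: [0.4582, -0.155, 0.0417]
tool_rot: [-3.107, -0.453, 0.0]
contact_force: [1.3, -0.2, 0.1]
finger_gap: 0.0553
```

>>> {"method": "send_rows", "body": {"steps": [{"dz": -5},{"dz": -10},{"dz": -13},{"dz": -16}]}}

```text
validation failed for argument at $.st...
```

>>> {"method": "send_rows", "body": {"steps": [{"dx": 0,"dy": 0,"dz": -6,"roll": 0},{"dx": 0,"dy": 0,"dz": -11,"roll": 0},{"dx": 0,"dy": 0,"dz": -15,"roll": 0},{"dx": 0,"dy": 0,"dz": -17,"roll": 0}]}}

```text
time_s: 2.48
position: [0.4588, -0.1553, 0.0259]
tool_rot: [3.109, 0.453, 0.003]
contact_force: [0.3, 0.2, 0.4]
finger_gap: 0.0555
```

>>> {"method": "send_rows", "body": {"steps": [{"dx": 0,"dy": 0,"dz": -1,"roll": 0},{"dx": 0,"dy": 0,"dz": -2,"roll": 0}]}}

```text
time_s: 2.72
position: [0.459, -0.1554, 0.0244]
tool_rot: [3.108, 0.453, 0.004]
contact_force: [0.9, -0.7, 0.0]
finger_gap: 0.0556
```

>>> {"method": "send_rows", "body": {"steps": [{"dx": 0,"dy": 0,"dz": -1,"roll": 0},{"dx": 0,"dy": 0,"dz": -2,"roll": 0},{"dx": 0,"dy": 0,"dz": -3,"roll": 0}]}}

```text
time_s: 3.1
position: [0.459, -0.1554, 0.0213]
tool_rot: [3.108, 0.453, 0.004]
contact_force: [0.6, 0.0, 0.1]
finger_gap: 0.0555
```

>>> {"method": "send_rows", "body": {"steps": [{"dx": 10,"dy": 3,"dz": 0,"roll": 0},{"dx": 20,"dy": 7,"dz": 0,"roll": 0},{"dx": 28,"dy": 12,"dz": 0,"roll": -4},{"dx": 36,"dy": 16,"dz": 0,"roll": -8},{"dx": 44,"dy": 20,"dz": 0,"roll": -12}]}}

```text
time_s: 3.72
position: [0.5021, -0.1343, 0.0211]
tool_rot: [-3.139, -0.124, 0.002]
contact_force: [-7.4, 0.9, 5.3]
finger_gap: 0.0556
```

>>> {"method": "send_rows", "body": {"steps": [{"dx": 6,"dy": 3,"dz": 0,"roll": -3},{"dx": 12,"dy": 6,"dz": 0,"roll": -6},{"dx": 17,"dy": 9,"dz": 0,"roll": -9},{"dx": 21,"dy": 11,"dz": 0,"roll": -10.4}]}}

```text
time_s: 4.22
position: [0.5221, -0.1224, 0.021]
tool_rot: [-3.136, 0.162, 0.008]
contact_force: [-8.8, -1.2, 6.5]
finger_gap: 0.0555
```

```bash
python3 - <<'E'
from h import *
cv2.imwrite("pics/t1.png",arm.camera("top"));s=arm.state();print(s["position"],s["contact_force"])
im=cv2.imread("pics/t1.png");cv2.imwrite("pics/t1c.png",cv2.resize(im[110:290,180:360],None,fx=3.3,fy=3.3))
E
python3 fit.py pics/t1.png
```

```text
[ 0.52269407 -0.12234511  0.02103848] [-6.04814467  0.93249033  4.71785444]
slab -0.10063411365330939 [ 0.56955834 -0.09009264] res mm [[-0.1, 0.3], [0.0, -0.0], [0.1, -0.2]]Traceback (most recent call last):
  File "fit.py", line 19, in <module>
    H,c,e=plate(im); print("holes",H.round(1).tolist())
          ~~~~~^^^^
  File "h.py", line 29, in plate
    c=max([c for c in blobs(white(im),1200) if 200<cv2.boundingRect(c)[0]<340 and cv2.boundingRect(c)[1]>110],key=cv2.contourArea)
ValueError: max() iterable argument is empty
```

View pics/t1c.png

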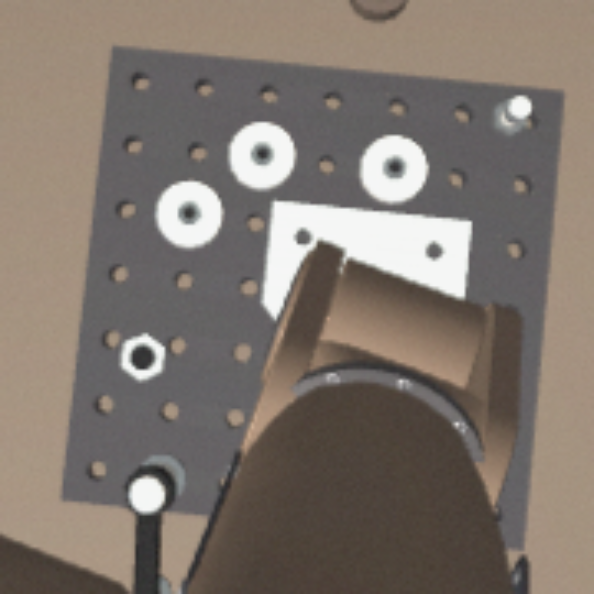

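>>> {"method": "send_rows", "body": {"steps": [{"dx": 2.5,"dy": 0,"dz": 0,"roll": 0},{"dx": 5,"dy": 0,"dz": 0,"roll": 0},{"dx": 6.5,"dy": 0,"dz": 0,"roll": 0},{"dx": 8,"dy": 0,"dz": 0,"roll": 0}]}}

```text
time_s: 4.78
position: [0.5291, -0.1214, 0.021]
tool_rot: [-3.135, 0.163, 0.014]
contact_force: [-11.3, -0.3, 8.3]
finger_gap: 0.0554
```

>>> {"method": "send_rows", "body": {"steps": [{"dx": 1.5,"dy": 0,"dz": 0,"roll": 0},{"dx": 3,"dy": 0,"dz": 0,"roll": 0},{"dx": 3,"dy": 0,"dz": 0,"roll": 0}]}}

```text
time_s: 5.15
position: [0.5308, -0.1208, 0.0211]
tool_rot: [-3.134, 0.162, 0.02]
contact_force: [-10.1, -2.1, 8.3]
finger_gap: 0.0556
```

>>> {"method": "send_rows", "body": {"steps": [{"dx": 2,"dy": 0,"dz": 0,"roll": 0},{"dx": 4,"dy": 0,"dz": 0,"roll": 0},{"dx": 4,"dy": 0,"dz": 0,"roll": 0}]}}

```text
time_s: 5.52
position: [0.5311, -0.1204, 0.0211]
tool_rot: [-3.132, 0.163, 0.035]
contact_force: [-22.5, -7.8, 16.0]
finger_gap: 0.0557
```

>>> {"method": "send_rows", "body": {"steps": [{"dx": -8,"dy": 1,"dz": 0,"roll": 0},{"dx": -15,"dy": 1,"dz": 0,"roll": 0},{"dx": -15,"dy": 1,"dz": 50,"roll": 0},{"dx": 10,"dy": -50,"dz": 55,"roll": 0},{"dx": 45,"dy": -121,"dz": 55,"roll": 0}]}}

```text
time_s: 6.15
position: [0.5701, -0.2271, 0.0774]
tool_rot: [-3.133, 0.16, 0.032]
contact_force: [0.9, 0.5, -0.7]
finger_gap: 0.0556
```

>>> {"method": "send_rows", "body": {"steps": [{"dx": 0,"dy": -5,"dz": 0,"roll": 0},{"dx": 0,"dy": -5,"dz": 0,"roll": 0}], "grip": -1}}

```text
time_s: 6.4
position: [0.5697, -0.2319, 0.077]
tool_rot: [-3.133, 0.161, 0.033]
contact_force: [-0.3, 0.8, -0.5]
finger_gap: 0.0197
```

```bash
python3 - <<'E'
from h import *
cv2.imwrite("pics/t2.png",arm.camera("top"));s=arm.state();print(s["position"],s["tool_rot"],s["finger_gap"])
im=cv2.imread("pics/t2.png");cv2.imwrite("pics/t2c.png",cv2.resize(im[110:290,180:360],None,fx=3.3,fy=3.3))
E
python3 fit.py pics/t2.png
```

```text
[ 0.56951711 -0.23124443  0.07702324] [-3.13279632  0.15966577  0.03323496] 0.012334074497050585
slab -0.10063411365330939 [ 0.56955834 -0.09009264] res mm [[-0.1, 0.3], [0.0, -0.0], [0.1, -0.2]]
holes [[259.0, 156.2], [299.1, 160.4], [270.8, 177.9], [310.7, 182.3], [316.7, 191.7], [268.6, 197.7], [308.6, 202.3]]
plate yaw -0.109305471837465 [ 0.59167817 -0.12732383] res 0.08640644194155
plate in slab frame mm [ 25.7 -34.8] rel yaw deg -0.4968322265983418
area centroid slab mm [[ 43.  -25.6]]
behind -x edge 20mm: [ 0.51016754 -0.11837862]  home [ 0.59443186 -0.09260425] bore [ 0.57458156 -0.04034561] clamp [0.43036368 0.02447108]
```

View pics/t2c.png

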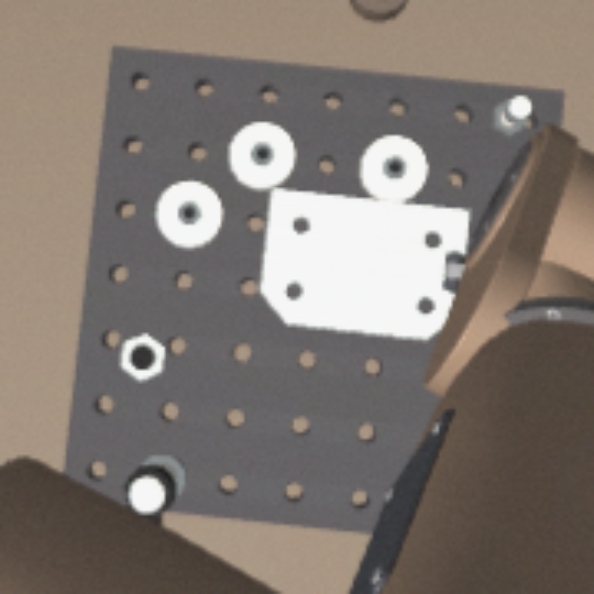

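>>> {"method": "send_rows", "body": {"steps": [{"dx": 13,"dy": -1,"dz": 0,"roll": 0},{"dx": 13,"dy": -1,"dz": -25,"roll": 0},{"dx": 13,"dy": -1,"dz": -42,"roll": 0},{"dx": 13,"dy": -1,"dz": -48,"roll": 0}]}}

```text
time_s: 6.95
position: [0.5824, -0.2315, 0.0279]
tool_rot: [-3.132, 0.158, 0.036]
contact_force: [1.3, -0.5, 0.1]
finger_gap: -0.0002
```

>>> {"method": "send_rows", "body": {"steps": [{"dx": 1,"dy": 10,"dz": 0,"roll": 0},{"dx": 2,"dy": 20,"dz": 0,"roll": 0},{"dx": 3,"dy": 28,"dz": 0,"roll": 0},{"dx": 3.6,"dy": 36,"dz": 0,"roll": 0},{"dx": 4.2,"dy": 42,"dz": 0,"roll": 0}]}}

```text
time_s: 7.58
position: [0.587, -0.1895, 0.0284]
tool_rot: [-3.133, 0.158, 0.034]
contact_force: [-1.7, -6.3, 1.1]
finger_gap: -0.0003
```

>>> {"method": "send_rows", "body": {"steps": [{"dx": 0.4,"dy": 4,"dz": 0,"roll": 0},{"dx": 0.8,"dy": 8,"dz": 0,"roll": 0},{"dx": 1,"dy": 10,"dz": 0,"roll": 0},{"dx": 1.1,"dy": 11,"dz": 0,"roll": 0}]}}

```text
time_s: 8.07
position: [0.5882, -0.1786, 0.0286]
tool_rot: [-3.134, 0.158, 0.033]
contact_force: [-0.3, -5.7, 0.1]
finger_gap: 0.0001
```

Not in contact with the end disc yet (force unchanged); push further and retreat in the same call.

>>> {"method": "send_rows", "body": {"steps": [{"dx": 0.3,"dy": 2.5,"dz": 0,"roll": 0},{"dx": 0.5,"dy": 5,"dz": 0,"roll": 0},{"dx": 0.5,"dy": 5,"dz": 0,"roll": 0}]}}

```text
time_s: 8.45
position: [0.5888, -0.1734, 0.0286]
tool_rot: [-3.133, 0.158, 0.033]
contact_force: [0.7, -1.9, -1.2]
finger_gap: 0.0001
```

```bash
python3 - <<'E'
from h import *
cv2.imwrite("pics/t3.png",arm.camera("top"))
E
python3 fit.py pics/t3.png
```

```text
slab -0.10063411365330939 [ 0.56955834 -0.09009264] res mm [[-0.1, 0.3], [0.0, -0.0], [0.1, -0.2]]
holes [[259.0, 156.2], [236.8, 174.2], [257.1, 176.8], [254.9, 196.5]]
plate yaw -0.33939623943885106 [ 0.62689359 -0.03319084] res 51.792566877519526
plate in slab frame mm [51.3 62.4] rel yaw deg -13.680062115083224
area centroid slab mm [[41.7 39.4]]
behind -x edge 20mm: [ 0.54957121 -0.00589157]  home [ 0.59443186 -0.09260425] bore [ 0.57458156 -0.04034561] clamp [0.43036368 0.02447108]
```

```bash
cat > two.py <<'E'
from fit import *
def two(f):
    im=cv2.imread(f); th,R,t,_=slabpose(cv2.imread("pics/top0.png"))
    H=plate(im)[0]; print("holes in slab frame mm",((ray("top",H,.033)[:,:2]-t)@R*1e3).round(1).tolist(),"want (50,50),(0,50)")
two(sys.argv[1])
E
python3 two.py pics/t3.png
```

```text
holes in slab frame mm [[102.5, 50.0], [51.8, 100.6], [50.4, 49.2], [0.6, 49.6]] want (50,50),(0,50)
```

>>> {"method": "send_rows", "body": {"steps": [{"dx": 0.2,"dy": 2,"dz": 0,"roll": 0},{"dx": 0.4,"dy": 3.5,"dz": 0,"roll": 0},{"dx": 0.4,"dy": 3.5,"dz": 0,"roll": 0}]}}

```text
time_s: 8.88
position: [0.5889, -0.172, 0.0286]
tool_rot: [-3.136, 0.158, 0.033]
contact_force: [-4.2, -19.3, -1.9]
finger_gap: 0.0001
```

>>> {"method": "send_rows", "body": {"steps": [{"dx": -1,"dy": -10,"dz": 0,"roll": 0},{"dx": -1,"dy": -12,"dz": 35,"roll": 0},{"dx": -25,"dy": 20,"dz": 50,"roll": 0},{"dx": -50,"dy": 60,"dz": 50,"roll": 0},{"dx": -70,"dy": 87,"dz": 45,"roll": 0}]}}

```text
time_s: 9.5
position: [0.518, -0.0834, 0.0741]
tool_rot: [-3.135, 0.157, 0.032]
contact_force: [1.4, -0.9, -1.0]
finger_gap: -0.0001
```

>>> {"method": "send_rows", "body": {"steps": [{"dx": -2,"dy": 0,"dz": -20,"roll": 0},{"dx": -2,"dy": 0,"dz": -38,"roll": 0},{"dx": -2,"dy": 0,"dz": -45,"roll": 0}]}}

```text
time_s: 9.88
position: [0.5156, -0.0831, 0.0285]
tool_rot: [-3.135, 0.157, 0.034]
contact_force: [-0.3, -0.6, -0.4]
finger_gap: 0.0001
```

>>> {"method": "send_rows", "body": {"steps": [{"dx": 8,"dy": -0.8,"dz": 0,"roll": 0},{"dx": 16,"dy": -1.6,"dz": 0,"roll": 0},{"dx": 19,"dy": -1.9,"dz": 0,"roll": 0},{"dx": 21,"dy": -2.1,"dz": 0,"roll": 0}]}}

```text
time_s: 10.38
position: [0.5347, -0.085, 0.0288]
tool_rot: [-3.134, 0.157, 0.042]
contact_force: [-16.3, -1.7, 10.5]
finger_gap: 0.0001
```

>>> {"method": "send_rows", "body": {"steps": [{"dx": -10,"dy": 1,"dz": 0,"roll": 0},{"dx": -15,"dy": 1,"dz": 50,"roll": 0},{"dx": -15,"dy": 1,"dz": 110,"roll": 0},{"dx": -10,"dy": 30,"dz": 165,"roll": 0},{"dx": 5,"dy": 85,"dz": 190,"roll": 0}], "grip": 0.1}}

```text
time_s: 11.0
position: [0.5403, -0.0002, 0.2224]
tool_rot: [-3.134, 0.161, 0.034]
contact_force: [0.9, -1.2, -1.2]
finger_gap: 0.0473
```

>>> {"method": "send_rows", "body": {"steps": [{"dx": 10,"dy": 60,"dz": 0,"roll": 0},{"dx": 20,"dy": 120,"dz": 0,"roll": 0},{"dx": 30,"dy": 180,"dz": 0,"roll": 0},{"dx": 40,"dy": 230,"dz": 0,"roll": 0},{"dx": 50,"dy": 255,"dz": 0,"roll": 0}]}}

```text
time_s: 11.62
position: [0.59, 0.2575, 0.2225]
tool_rot: [-3.134, 0.158, 0.033]
contact_force: [-0.3, -0.6, 0.3]
finger_gap: 0.047
```

```bash
python3 - <<'E'
from h import *
for n in("top","side"): cv2.imwrite(f"pics/{n}4.png",arm.camera(n))
s=arm.state();print(s["position"],s["tool_rot"],s["finger_gap"],s["joints"])
a=cv2.imread("pics/top4.png")[110:290,90:360];b=cv2.imread("pics/side4.png")[130:310,120:330]
cv2.imwrite("pics/c4.png",cv2.resize(np.hstack([a[:,:],b]),None,fx=1.66,fy=1.66,interpolation=cv2.INTER_CUBIC))
print(ray("top",(128.3,187.25),.07),proj("side",ray("top",(128.3,187.25),.07)))
E
python3 fit.py pics/top4.png; python3 two.py pics/top4.png
```

```text
[0.5903846  0.25722237 0.22219312] [-3.13376013  0.15733526  0.03286763] 0.046857754369662816 [0.3040929  0.53307846 1.50824072 0.01195015 1.11866256 1.96989833]
[[0.59454257 0.26560679 0.07      ]] [[159.71499402 252.89548288]]
slab -0.10063411365330939 [ 0.56955834 -0.09009264] res mm [[-0.1, 0.3], [0.0, -0.0], [0.1, -0.2]]
holes [[259.0, 156.2], [299.1, 160.3], [236.8, 174.2], [256.9, 176.4], [296.8, 180.6], [254.8, 196.2], [295.0, 200.5]]
plate yaw -0.10287858933535426 [ 0.59563649 -0.09293831] res 0.4009077521223148
plate in slab frame mm [26.2 -0.2] rel yaw deg -0.1285989838009182
area centroid slab mm [[43.2  8.9]]
behind -x edge 20mm: [ 0.51407005 -0.08451714]  home [ 0.59443186 -0.09260425] bore [ 0.57458156 -0.04034561] clamp [0.43036368 0.02447108]
holes in slab frame mm [[102.5, 50.0], [102.4, -51.0], [51.8, 100.6], [51.4, 50.0], [51.0, -50.3], [1.4, 50.0], [1.1, -50.6]] want (50,50),(0,50)
```

View pics/c4.png

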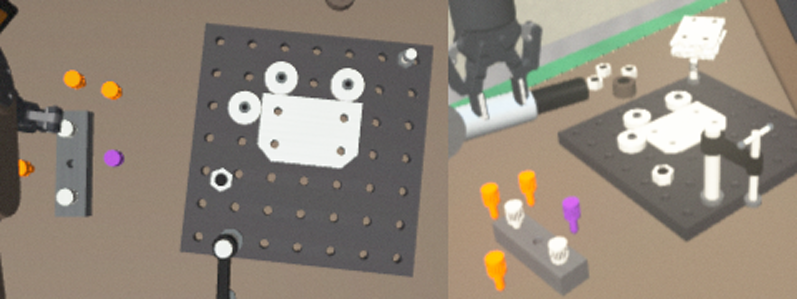

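>>> {"method": "send_rows", "body": {"steps": [{"dx": 4.2,"dy": 8.2,"dz": -50,"roll": 0},{"dx": 4.2,"dy": 8.2,"dz": -100,"roll": 0},{"dx": 4.2,"dy": 8.2,"dz": -140,"roll": 0},{"dx": 4.2,"dy": 8.2,"dz": -162,"roll": 0},{"dx": 4.2,"dy": 8.2,"dz": -174,"roll": 0}]}}

```text
time_s: 12.35
position: [0.5942, 0.2646, 0.0473]
tool_rot: [-3.134, 0.158, 0.035]
contact_force: [0.7, -0.1, -0.2]
finger_gap: 0.0472
```

>>> {"method": "send_rows", "body": {"steps": [{"dx": 0,"dy": 0,"dz": 0,"roll": 0},{"dx": 0,"dy": 0,"dz": 0,"roll": 0},{"dx": 0,"dy": 0,"dz": 0,"roll": 0}], "grip": -1, "squeeze": 50}}

```text
time_s: 12.72
position: [0.5945, 0.265, 0.0483]
tool_rot: [-3.133, 0.158, 0.032]
contact_force: [1.0, 4.8, -2.4]
finger_gap: 0.0224
```

>>> {"method": "send_rows", "body": {"steps": [{"dx": 0,"dy": 0,"dz": 10,"roll": 0},{"dx": 0,"dy": 0,"dz": 25,"roll": 0},{"dx": 0,"dy": 0,"dz": 60,"roll": 0},{"dx": 0,"dy": 0,"dz": 110,"roll": 0},{"dx": 0,"dy": 0,"dz": 130,"roll": 0}]}}

```text
time_s: 13.35
position: [0.5953, 0.265, 0.1828]
tool_rot: [-3.132, 0.158, 0.025]
contact_force: [-0.6, -0.1, -1.0]
finger_gap: 0.0221
```

>>> {"method": "send_rows", "body": {"steps": [{"dx": 0,"dy": -40,"dz": 0,"roll": 0},{"dx": -5,"dy": -95,"dz": 0,"roll": 0},{"dx": -10,"dy": -150,"dz": 0,"roll": 0},{"dx": -15,"dy": -205,"dz": 0,"roll": 0},{"dx": -19,"dy": -250,"dz": 0,"roll": 0}]}}

```text
time_s: 13.98
position: [0.5759, 0.0127, 0.1842]
tool_rot: [-3.132, 0.159, 0.023]
contact_force: [-0.0, 0.3, -1.8]
finger_gap: 0.0225
```

Run:
```python
from h import *
for n in("top","side"): cv2.imwrite(f"pics/{n}5.png",arm.camera(n))
s=arm.state();print(s["position"],s["tool_rot"],s["finger_gap"],s["contact_force"])
p=s["position"];print(proj("side",p),proj("side",p-[0,0,.036]))
cv2.imwrite("pics/c5.png",cv2.resize(cv2.imread("pics/side5.png")[110:270,130:330],None,fx=3.7,fy=3.7,interpolation=cv2.INTER_CUBIC))
```

```text
[0.57599649 0.01104501 0.18413737] [-3.1323955   0.16437732  0.02297254] 0.02254326120556408 [-0.41052993 -0.55375243 -0.99226711]
[[240.04446363 174.55566202]] [[240.63460278 186.65278381]]
```

View pics/c5.png

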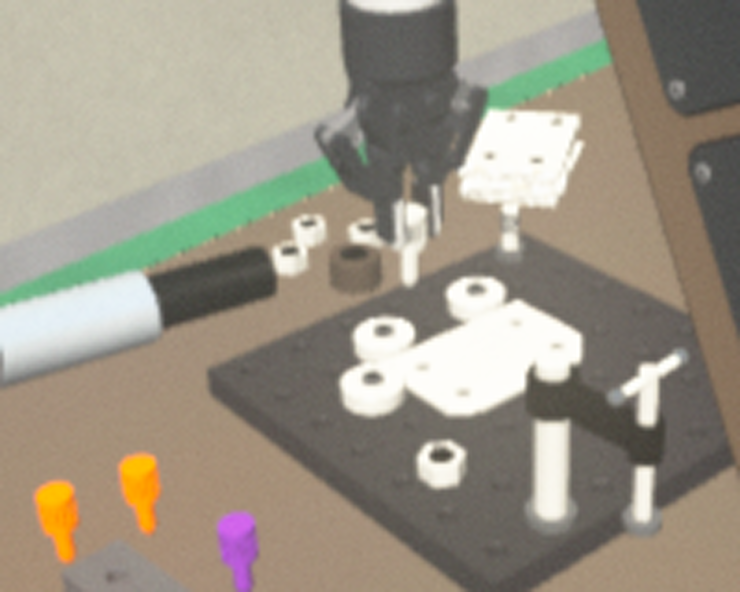

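>>> {"method": "send_rows", "body": {"steps": [{"dx": 0,"dy": -30,"dz": 0,"roll": 0},{"dx": 0,"dy": -51.5,"dz": -20,"roll": 0},{"dx": 0,"dy": -51.5,"dz": -60,"roll": 0},{"dx": 0,"dy": -51.5,"dz": -95,"roll": 0},{"dx": 0,"dy": -51.5,"dz": -108,"roll": 0}]}}

```text
time_s: 14.7
position: [0.5756, -0.0401, 0.0754]
tool_rot: [-3.132, 0.164, 0.026]
contact_force: [1.4, -0.3, -1.0]
finger_gap: 0.0225
```

>>> {"method": "send_rows", "body": {"steps": [{"dx": 0,"dy": 0,"dz": 0,"roll": 0}]}}

```text
time_s: 14.82
position: [0.5757, -0.0398, 0.0757]
tool_rot: [-3.132, 0.163, 0.026]
contact_force: [0.6, 0.2, -1.6]
finger_gap: 0.0224
```

>>> {"method": "send_rows", "body": {"steps": [{"dx": 0.3,"dy": -0.5,"dz": -4,"roll": 0},{"dx": 0.3,"dy": -0.5,"dz": -8,"roll": 0},{"dx": 0.3,"dy": -0.5,"dz": -12,"roll": 0},{"dx": 0.3,"dy": -0.5,"dz": -15,"roll": 0}]}}

```text
time_s: 15.32
position: [0.5759, -0.0405, 0.0608]
tool_rot: [-3.132, 0.163, 0.026]
contact_force: [-2.1, -1.2, 0.4]
finger_gap: 0.0224
```

>>> {"method": "send_rows", "body": {"steps": [{"dx": 0,"dy": 0,"dz": -4,"roll": 0},{"dx": 0,"dy": 0,"dz": -8,"roll": 0},{"dx": 0,"dy": 0,"dz": -12,"roll": 0}]}}

```text
time_s: 15.7
position: [0.5756, -0.0406, 0.0485]
tool_rot: [-3.133, 0.163, 0.028]
contact_force: [-3.6, -1.6, 1.6]
finger_gap: 0.0228
```

>>> {"method": "send_rows", "body": {"steps": [{"dx": 0,"dy": 0,"dz": -4,"roll": 0},{"dx": 0,"dy": 0,"dz": -8,"roll": 0},{"dx": 0,"dy": 0,"dz": -11,"roll": 0},{"dx": 0,"dy": 0,"dz": -12.5,"roll": 0}]}}

```text
time_s: 16.2
position: [0.5757, -0.0403, 0.0366]
tool_rot: [-3.132, 0.163, 0.027]
contact_force: [-8.8, 1.0, 25.1]
finger_gap: 0.0225
```

Seated (25 N at the expected height). Release, lift and look.

>>> {"method": "send_rows", "body": {"steps": [{"dx": 0,"dy": 0,"dz": 0.5,"roll": 0},{"dx": 0,"dy": 0,"dz": 1,"roll": 0},{"dx": 0,"dy": 0,"dz": 1,"roll": 0}], "grip": 0.1}}

```text
time_s: 16.58
position: [0.5759, -0.0403, 0.0376]
tool_rot: [-3.132, 0.163, 0.026]
contact_force: [0.1, -0.1, 0.3]
finger_gap: 0.0467
```

>>> {"method": "send_rows", "body": {"steps": [{"dx": 0,"dy": 0,"dz": 25,"roll": 0},{"dx": 0,"dy": 0,"dz": 75,"roll": 0},{"dx": 0,"dy": 0,"dz": 130,"roll": 0},{"dx": 10,"dy": 60,"dz": 190,"roll": 0},{"dx": 15,"dy": 115,"dz": 200,"roll": 0}]}}

```text
time_s: 17.2
position: [0.5904, 0.0623, 0.2357]
tool_rot: [-3.132, 0.167, 0.02]
contact_force: [0.8, 0.4, -0.2]
finger_gap: 0.0469
```

>>> {"method": "send_rows", "body": {"steps": [{"dx": 5,"dy": 55,"dz": 0,"roll": 0},{"dx": 10,"dy": 110,"dz": 0,"roll": 0},{"dx": 15,"dy": 150,"dz": 0,"roll": 0}]}}

```text
time_s: 17.58
position: [0.6052, 0.2147, 0.2357]
tool_rot: [-3.132, 0.165, 0.02]
contact_force: [0.2, 0.0, 0.4]
finger_gap: 0.0471
```

```bash
python3 - <<'E'
from h import *
for n in("top","side"): cv2.imwrite(f"pics/{n}6.png",arm.camera(n))
s=arm.state();print(s["time_s"],s["position"],s["contact_force"])
a=cv2.imread("pics/top6.png")[110:290,110:350];b=cv2.imread("pics/side6.png")[130:310,140:330]
cv2.imwrite("pics/c6.png",cv2.resize(np.hstack([a,b]),None,fx=1.85,fy=1.85,interpolation=cv2.INTER_CUBIC))
cb=np.array([.5746,-.0403])
print("expected head top px: home",proj("top",[*cb,.059]),proj("side",[*cb,.059]),"5mm high",proj("side",[*cb,.064]))
E
python3 two.py pics/top6.png
```

```text
17.675 [0.60517983 0.2158941  0.23524546] [-1.5754068  -0.95389442 -0.38026038]
expected head top px: home [[254.57719666 196.13784974]] [[255.2242194  207.45084144]] 5mm high [[255.18323006 205.9610042 ]]
holes in slab frame mm [[102.5, 50.0], [102.4, -51.0], [51.8, 100.6], [51.4, 50.1], [51.1, -50.3], [1.1, -50.6]] want (50,50),(0,50)
```

View pics/c6.png

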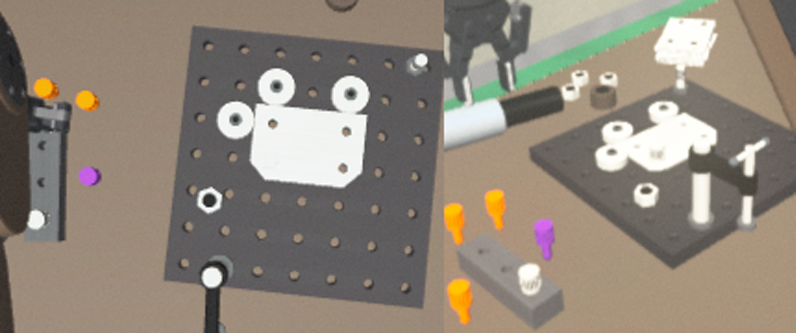

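Run:
```python
from h import *
b=cv2.imread("pics/side6.png")[180:240,215:295];cv2.imwrite("pics/c7.png",cv2.resize(b,None,fx=9,fy=9,interpolation=cv2.INTER_CUBIC))
cb=np.array([.5750,-.0405])
for z in(.033,.059):
    print(z,(proj("side",[*cb,z])-[215,180])*9)
```

```text
0.033 [[363.43192976 315.06159823]]
0.059 [[361.5358553  246.34620543]]
```

View pics/c7.png

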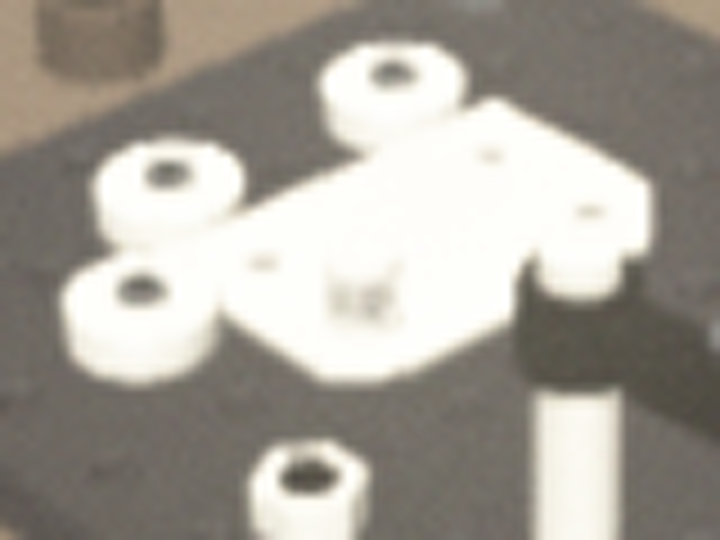

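The plate touches all three discs and the head looks seated. A gentle press with shut fingers will confirm the head height.

>>> {"method": "send_rows", "body": {"steps": [{"dx": -6,"dy": -55,"dz": 0,"roll": 0},{"dx": -12,"dy": -110,"dz": 0,"roll": 0},{"dx": -18,"dy": -165,"dz": 0,"roll": 0},{"dx": -24,"dy": -215,"dz": 0,"roll": 0},{"dx": -29.5,"dy": -256,"dz": -40,"roll": 0}], "grip": -1}}

```text
time_s: 18.3
position: [0.5764, -0.0428, 0.1971]
tool_rot: [-3.133, 0.163, 0.012]
contact_force: [0.6, -0.6, -0.6]
finger_gap: -0.0002
```

>>> {"method": "send_rows", "body": {"steps": [{"dx": 0,"dy": 0,"dz": -55,"roll": 0},{"dx": 0,"dy": 0,"dz": -95,"roll": 0},{"dx": 0,"dy": 0,"dz": -118,"roll": 0},{"dx": 0,"dy": 0,"dz": -125,"roll": 0},{"dx": 0,"dy": 0,"dz": -130,"roll": 0}]}}

```text
time_s: 18.92
position: [0.5766, -0.0432, 0.0674]
tool_rot: [-3.133, 0.164, 0.01]
contact_force: [0.6, 0.0, 0.3]
finger_gap: -0.0003
```

>>> {"method": "send_rows", "body": {"steps": [{"dx": 0,"dy": 2,"dz": -4,"roll": 0},{"dx": 0,"dy": 2,"dz": -7,"roll": 0},{"dx": 0,"dy": 2,"dz": -9,"roll": 0},{"dx": 0,"dy": 2,"dz": -9.5,"roll": 0}]}}

```text
time_s: 19.42
position: [0.5769, -0.0412, 0.059]
tool_rot: [-3.133, 0.163, 0.008]
contact_force: [-3.5, 0.3, 15.1]
finger_gap: -0.0004
```

Contact came at z = 0.0590, exactly the home height (33 + 26 mm). Now withdraw.

>>> {"method": "send_rows", "body": {"steps": [{"dx": 0,"dy": 0,"dz": 20,"roll": 0},{"dx": 0,"dy": 0,"dz": 75,"roll": 0},{"dx": 0,"dy": 0,"dz": 135,"roll": 0},{"dx": 10,"dy": 55,"dz": 180,"roll": 0},{"dx": 15,"dy": 110,"dz": 190,"roll": 0}]}}

```text
time_s: 20.05
position: [0.5926, 0.0674, 0.2517]
tool_rot: [-3.133, 0.167, 0.001]
contact_force: [1.1, 0.2, -0.7]
finger_gap: -0.0001
```

>>> {"method": "send_rows", "body": {"steps": [{"dx": 5,"dy": 55,"dz": 0,"roll": 0},{"dx": 10,"dy": 110,"dz": 0,"roll": 0},{"dx": 10,"dy": 110,"dz": 0,"roll": 0},{"dx": 10,"dy": 110,"dz": 0,"roll": 0}]}}

```text
time_s: 20.55
position: [0.6024, 0.1773, 0.2515]
tool_rot: [-3.133, 0.166, 0.001]
contact_force: [0.1, -0.2, -0.7]
finger_gap: 0.0001
```

```bash
python3 - <<'E'
from h import *
cv2.imwrite("pics/top8.png",arm.camera("top"))
a=cv2.imread("pics/top8.png");b=cv2.imread("pics/top0.png")
for n,i in(("before",b),("after",a)):
    for c in blobs(white(i)):
        (x,y),r=cv2.minEnclosingCircle(c)
        if (200<x<232 and y>200) or (330<x<345 and y<160) or(110<x<140 and 200<y<240) or (380<x<430 and 200<y<300): print(n,round(x,1),round(y,1),round(r,1))
E
python3 two.py pics/top8.png
python3 -c "
from plant import arm
s=arm.state();print(s['time_s'],s['position'],s['contact_force']);print(arm.sign_off())"
```

```text
before 221.5 298.5 11.6
before 224.0 259.5 5.5
before 405.5 249.7 18.9
before 128.6 228.3 5.3
before 222.7 217.7 6.8
before 337.0 142.0 3.2
after 222.0 298.0 12.0
after 224.0 259.5 5.5
after 405.6 249.6 19.2
after 222.7 217.7 6.8
after 337.2 142.0 3.4
holes in slab frame mm [[102.5, 50.0], [102.4, -51.1], [51.8, 100.6], [51.4, 50.0], [51.1, -50.3], [1.1, -50.6]] want (50,50),(0,50)
20.6 [0.60252022 0.17666302 0.25166532] [-0.28636634 -0.27361601 -0.39204714]
the job is handed in; nothing more can be done
None
```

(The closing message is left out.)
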